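# A puff of air freshener on the living-room side table

### The job

Guests are coming: give the room a puff of air freshener by pressing the yellow cap of the yellow-banded white spray can fully down for a moment, then let it spring back up and move clear. Do not press the green cap of the similar plant spray, and leave the blue espresso cup standing where it is.

Things in the scene. Friction and masses are not known exactly. Their poses are not given: they have to be found in the camera images.
- freshener_top (a point): Centre of the flat top face of the air freshener's yellow nozzle cap (38 mm across, 24 mm tall), 190 mm above the table when up; it moves down with the cap. z up; x points away from the black spray hole. The white can below (52 mm across, broad yellow band) is stuck to the table on a grey foot, upright, at the left, middle or right of a row of three bottles whose axes are 100 mm or more apart.
- freshener_cap (a joint): How far the yellow cap is pressed straight down, in m: 0 = up, 0.008 = fully down on its hard stop. Spring return: it starts to move at about 1.6 N and needs about 4.8 N fully down; it rises by itself when let go. A quarter of a second fully down, or longer, gives a proper puff.
- leafspray_cap (a joint): How far the green cap of the plant spray is pressed down, in m: 0 = up, 0.008 = fully down; same spring. This can has the same shape and height as the freshener, with green band and cap. Not to be pressed. The third of the row is an amber soap bottle, 152 mm tall, with a rigid black pump head.
- cup: Matte blue ceramic espresso cup, loose and upright, 62 mm across the rim, 55 mm tall, with a small handle on its +y side; origin at the centre of its underside, z up. It stands behind the row of bottles as seen from the robot. To be left alone.

How it is judged (in metres and radians):
On the way:
1. the yellow cap is pressed fully down (6 mm or more of its 8 mm) and kept there for 0.2 s (value of joint freshener_cap above 0.006 m), for 0.2 s.
At the end, for the whole second after the job is handed in: The yellow cap has sprung back up (within 1.5 mm), the green cap is up (within 1.5 mm), and the blue cup stands upright (within 10 degrees), at rest, within 20 mm of where it was (value of joint each of freshener_cap, leafspray_cap below 0.0015 m and distance of cup from where it was at the start of the episode below 0.02 m and angle between cup's own z axis and vertical below 0.17 rad and linear speed of cup below 0.02 m/s); the robot touches nothing.
It fails at once if the green cap is pressed by more than 3 mm (value of joint leafspray_cap above 0.003 m).
It fails at once if the espresso cup is tipped by more than 30 degrees or shifted by more than 30 mm (angle between cup's own z axis and vertical above 0.52 rad or distance of cup from where it was at the start of the episode above 0.03 m).
It also fails if it takes over 24 s, if anything falls off the work surface, if the arm or the gripper's body presses on something with over 40 N, if the wrist force passes 120 N, or if a joint passes its speed limit or range.

### The arm

A 6-joint arm with a two-finger parallel gripper is mounted at the origin on the work surface. World frame = base frame: x ahead of the robot, y to its left, z up, the work surface at z = 0. Lengths are in m, angles in degrees, forces in N, time in s.
With the tool pointing down it reaches from about 0.425 to 0.95 m from the base axis. Payload 3.5 kg.
Tool frame: the origin (TCP) lies where the fingers leave the gripper's body, on its centre line; the fingertips stand 73 mm ahead of it and the grasp point (between the pads) lies 54 mm ahead of it; z points along the fingers, x is the direction in which the jaws open and shut, and the axes are right-handed (so a half turn about z gives the same grasp; the last joint's range is limited). The gripper opens to 85 mm and grips with 20 to 120 N. Pads are 22 mm wide; open, the fingers measure 114 mm over their backs; the gripper's body (76 mm by 85 mm) begins 54 mm behind the grasp point. The pads swing forward as they close: fully open they stand 13 mm farther back than shut.
Start: joints at [-77.521, 16.404, 90.338, -0, 73.258, -8.594], TCP at [0.243, -0.63, 0.304] pointing down, gripper open.
Joint ranges: [-158.93, 158.93], [-51.34, 127.21], [12.03, 142.37], [-87.48, 267.48], [13.55, 161.25], [-162.69, 162.69]. Speed limits (degrees/s): [159.86, 159.86, 180, 180, 180, 180].

### API

Orientations are given as a 3x3 rotation matrix whose columns are the frame's x, y, z axes.
In Python, from plant import sensors, viewer, ticket gives the robot as it stands.
- The arm moves only by the tool jog_arm, never from a script. Its argument "increments" is a list of rows, each a list of 3 entries, a list of its own where there are three numbers: the shift along the tool's x, y, z in cm, then the turn, a rotation vector about the tool's x, y, z in degrees, then the finger opening in cm, from 0 to 8.54. A call has 1 to 10 rows; each row is the pose to reach, as a shift and turn from the pose commanded when the call began, along the tool's axes at that moment; what a row does not reach only later rows make up. A row lasts 1/10 s, in which the tool goes at most 50 mm and 8.59 degrees, less where a joint would pass 70% of its speed; a pose out of reach is approached as far as the arm can. A call with a gripper value outside its range is refused whole. The fingers move at their own pace and stop on an object; the grip force is fixed at half the most. Time passes only in rows, so rows that repeat a pose let the fingers close. It gives the time, the measured TCP pose, the force and the opening at its end, in the units of the state.
- sensors.observe(): the state, without advancing time (a new reading comes with each control period).
- viewer.camera(name): name is "scene" or "top" or "wrist"; returns the picture (400x640x3 uint8, red, green, blue); there is no depth.
- viewer.get_calibration(name): a dict with "fx", "fy", "cx", "cy" (pixels), "rvec" (rotation vector, rad) and "tvec" (3), from world to camera coordinates, as OpenCV has them. Camera axes: x right, y down, z forward; pixel columns grow to the right and rows downward; lengths in m; the calibration is good to about 2 mm. A picture is of the moment at which its call begins: read the wrist's pose just before it. get_calibration takes no time and is no camera call; for the wrist camera it gives the pose at the moment of the call.
- ticket.job_done(): hands the job in, once; it reports no verdict.
The state is a dict: "time_s": time; "qpos": joint angles; "joint_velocities": joint speeds; "effort": joint torques, N m; "tool_pos": TCP position; "eef_rot": TCP orientation; "ft_force": force on the tool from outside, world axes, zero at the start; "ft_torque": the same for the moment, N m; "grip_width": opening from 0.0 (shut) to 1.0 (fully open).
Only numpy, scipy, OpenCV 4.12 (cv2) and the standard library are available. Lean on these libraries where they do the work, as an engineer would, in place of code of your own. Each camera call takes 0.05 s, during which the arm holds its last target.

## Working session

There is one attempt and no reset: what is moved stays moved. The work goes in short steps, Python scripts to look and compute and a tool call to move; the robot and the scene stay as the last step left them, time stands still between calls to the robot, and variables do not carry over. Pictures are saved under pics/ and viewed, and the job is handed in when it is done.

Besides the shell and the picture viewer there is one more tool, called after "Emit:" as a command line: name --argument value ..., lists and objects as JSON in quotes. jog_arm: Moves the arm, as the interface text tells. Its arguments: {"type":"object","properties":{"increments":{"type":"array","items":{"type":"array"}}},"required":["increments"]}

```bash
mkdir -p pics; python3 - <<'E'
from plant import sensors, viewer
import cv2
s=sensors.observe()
print(s)
for n in("scene","top"):
    im=viewer.camera(n); cv2.imwrite(f"pics/{n}0.png",im[:,:,::-1]); print(n,viewer.get_calibration(n))
E
```

```text
{'time_s': 0.0, 'qpos': array([-7.75220824e+01,  1.64561429e+01,  9.04248578e+01, -1.27406046e-03,
        7.32592390e+01, -8.59463168e+00]), 'joint_velocities': array([-0.0332063 , -0.12461652,  0.0355942 ,  0.01728802, -0.02562043,
        0.01084425]), 'effort': array([ 4.47328066e-04, -4.05979657e+01, -2.92623675e+01, -1.04531882e-04,
        5.85269489e-03,  2.34956396e-06]), 'tool_pos': array([ 0.24260782, -0.62935731,  0.30249616]), 'eef_rot': array([[ 3.59555120e-01, -9.33123686e-01, -5.49636787e-04],
       [-9.33120701e-01, -3.59555374e-01,  2.38522617e-03],
       [-2.42333589e-03, -3.44742815e-04, -9.99997004e-01]]), 'ft_force': array([-0.37459052,  0.03437322,  0.31726388]), 'ft_torque': array([-0.04661537, -0.01617414, -0.02001191]), 'grip_width': 0.997785337222631}
scene {'fx': 491.0798031560458, 'fy': 491.0798031560458, 'cx': 316.8268986301411, 'cy': 203.00991698955679, 'rvec': array([ 1.34502469,  2.33198046, -0.81697549]), 'tvec': array([ 0.30914364, -0.35211584,  1.32090749])}
top {'fx': 518.1876489889415, 'fy': 518.1876489889415, 'cx': 323.6674410383073, 'cy': 198.88539608527074, 'rvec': array([ 2.17127736, -2.1741938 ,  0.10985502]), 'tvec': array([0.01910993, 0.62552067, 1.19419744])}
```

View pics/scene0.png

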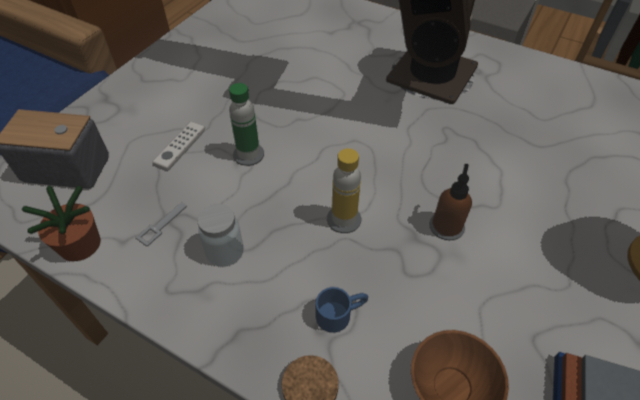

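View pics/top0.png

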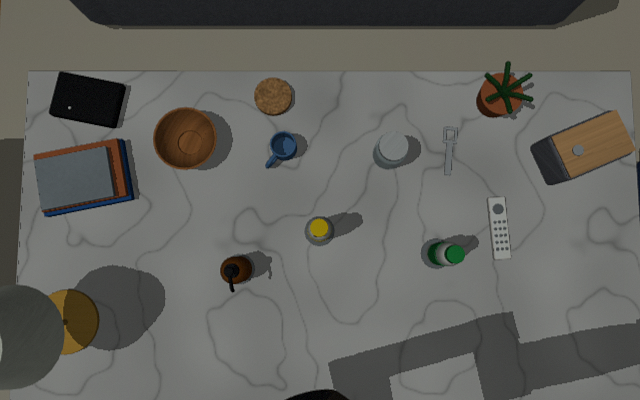

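```bash
python3 - <<'E'
import cv2
a=cv2.imread("pics/top0.png");
h=cv2.cvtColor(a,cv2.COLOR_BGR2HSV)
m=cv2.inRange(h,(20,120,100),(35,255,255)); n,l,s,c=cv2.connectedComponentsWithStats(m); print([(s[i],c[i]) for i in range(1,n) if s[i][4]>50])
a=cv2.imread("pics/scene0.png");
h=cv2.cvtColor(a,cv2.COLOR_BGR2HSV)
m=cv2.inRange(h,(20,120,100),(35,255,255)); n,l,s,c=cv2.connectedComponentsWithStats(m); print([(s[i],c[i]) for i in range(1,n) if s[i][4]>50])
E
```

```text
[(array([310, 218,  18,  19, 258], dtype=int32), array([318.62015504, 227.28682171])), (array([ 49, 290,  18,  29, 231], dtype=int32), array([ 58.72727273, 299.78354978])), (array([ 61, 325,  22,  29, 285], dtype=int32), array([ 69.57192982, 343.51929825]))]
[(array([338, 149,  21,  15, 243], dtype=int32), array([348.02057613, 155.94650206]))]
```

The scene view shows the yellow can in the middle of the row, with its cap at about (348,157). The green can is at (240,92), the soap at (455,205) and the cup at (333,308). In the top view the yellow cap is at (318.6,227.3), green at about (455,254) and the cup at (284,146).

```bash
cat > h.py <<'E'
import numpy as np,cv2
from plant import sensors,viewer
def ray(n,u,v,z,c=None):
    c=c or viewer.get_calibration(n); R=cv2.Rodrigues(c["rvec"])[0]
    d=R.T@np.array([(u-c["cx"])/c["fx"],(v-c["cy"])/c["fy"],1]); o=-R.T@c["tvec"]
    return o+d*(z-o[2])/d[2]
def proj(n,p):
    c=viewer.get_calibration(n);K=np.array([[c["fx"],0,c["cx"]],[0,c["fy"],c["cy"]],[0,0,1]])
    return cv2.projectPoints(np.array([p],float),c["rvec"],c["tvec"],K,None)[0].ravel()
E
python3 - <<'E'
from h import *
p=ray("top",318.6,227.3,.19); print(p, proj("scene",p),proj("scene",p-[0,0,.024]))
print("green",ray("top",455,254,.19),"soap",ray("top",232,270,.152),"cup",ray("top",284,146,.055))
s=sensors.observe(); R=s["eef_rot"]; print(R.T@(p-s["tool_pos"])*100)
a=cv2.imread("pics/top0.png")[190:300,200:480]; b=cv2.imread("pics/scene0.png")[140:250,220:500]
cv2.imwrite("pics/crop0.png",cv2.resize(np.vstack([a,b]),None,fx=2.7,fy=2.7,interpolation=cv2.INTER_CUBIC))
E
```

```text
[0.55156824 0.02923376 0.19      ] [349.22291987 154.7550011 ] [348.57570925 164.06825495]
green [ 0.49689012 -0.24828881  0.19      ] soap [0.46388758 0.21128072 0.152     ] cup [0.74756314 0.11095346 0.055     ]
[-50.32670929 -52.50558591  11.38841218]
```

View pics/crop0.png

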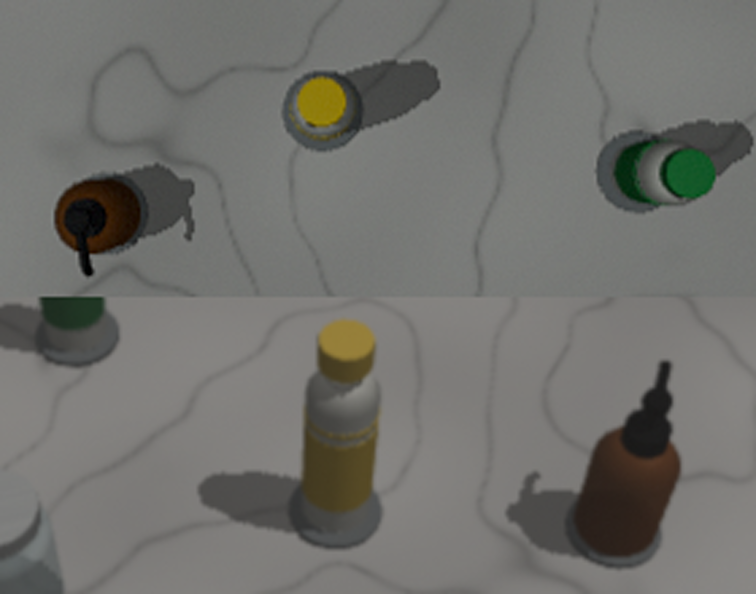

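Emit:
jog_arm --increments '[[[0,0,-3],[0,0,0],0],[[-3,-3.1,-3],[0,0,0],0],[[-6,-6.3,-3],[0,0,0],0],[[-9.5,-9.9,-3],[0,0,0],0],[[-13,-13.6,-3],[0,0,0],0],[[-16.5,-17.2,-3],[0,0,0],0],[[-20,-20.9,-3],[0,0,0],0],[[-23.5,-24.6,-3],[0,0,0],0],[[-27,-28.2,-3],[0,0,0],0],[[-30,-31.4,-3],[0,0,0],0]]'

```text
time_s: 1.1
tool_pos: [0.4281, -0.2348, 0.3336]
eef_rot: [[0.359, -0.933, -0.0], [-0.933, -0.359, 0.0], [-0.0, 0.0, -1.0]]
ft_force: [0.9, -0.5, -0.0]
grip_width: 0.001
```

Emit:
jog_arm --increments '[[[-3.4,-3.6,0],[0,0,0],0],[[-6.8,-7.1,0],[0,0,0],0],[[-10.2,-10.7,0],[0,0,0],0],[[-13.6,-14.2,0],[0,0,0],0],[[-17,-17.8,0],[0,0,0],0],[[-19,-19.9,0],[0,0,0],0],[[-20.3,-21.2,0],[0,0,0],0],[[-20.3,-21.2,0],[0,0,0],0],[[-20.3,-21.2,0],[0,0,0],0]]'

```text
time_s: 2.0
tool_pos: [0.5524, 0.0287, 0.3333]
eef_rot: [[0.36, -0.933, -0.001], [-0.933, -0.36, -0.0], [-0.0, 0.001, -1.0]]
ft_force: [-0.1, -1.0, -0.8]
grip_width: -0.001
```

```bash
python3 - <<'E'
from h import *
s=sensors.observe();print(s["time_s"],s["tool_pos"],s["ft_force"]); c=viewer.get_calibration("wrist")
a=viewer.camera("scene"); b=viewer.camera("wrist")
cv2.imwrite("pics/s1.png",cv2.resize(a[30:250,220:500,::-1],None,fx=2.5,fy=2.5)); cv2.imwrite("pics/w1.png",b[:,:,::-1])
print(proj("wrist",[.5516,.0292,.19]),proj("wrist",s["tool_pos"]-[0,0,.073]))
h=cv2.cvtColor(b,cv2.COLOR_RGB2HSV);m=cv2.inRange(h,(20,120,60),(35,255,255)); n,l,st,ce=cv2.connectedComponentsWithStats(m); print([(st[i],ce[i]) for i in range(1,n) if st[i][4]>50])
E
```

```text
2.0 [0.55240585 0.02873473 0.33331933] [-0.09774597 -0.97555752 -0.77272316]
[316.17016494 219.86403159] [316.29566893 269.73981546]
[(array([297, 151,  46,  26, 356], dtype=int32), array([316.71067416, 160.87078652])), (array([ 296,  189,   51,   55, 2163], dtype=int32), array([320.80998613, 216.57790106]))]
```

View pics/s1.png

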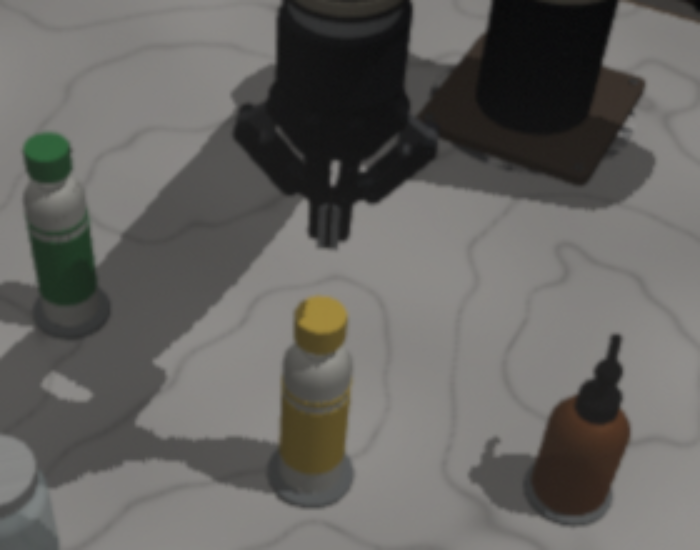

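View pics/w1.png

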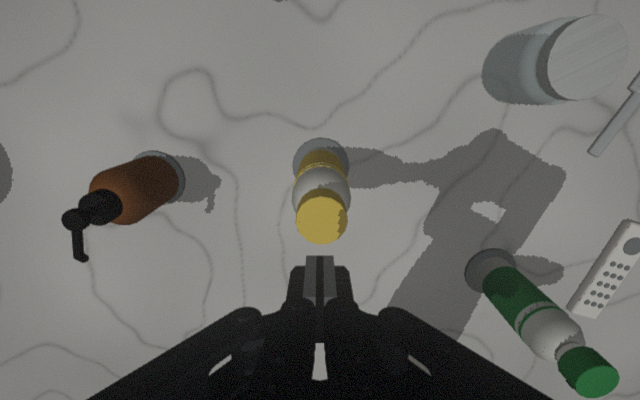

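The top-view estimate agrees with the wrist view: the cap is at (321,218), in line with the fingertips at (319,257). I'll descend to just above the cap.

Emit:
jog_arm --increments '[[[0,0,2],[0,0,0],0],[[0,0,4],[0,0,0],0],[[0,0,5.5],[0,0,0],0],[[0,0,6.4],[0,0,0],0],[[0,0,6.4],[0,0,0],0],[[0,0,6.4],[0,0,0],0]]'

```text
time_s: 2.7
tool_pos: [0.553, 0.0284, 0.2705]
eef_rot: [[0.359, -0.933, 0.001], [-0.933, -0.359, -0.0], [0.0, -0.001, -1.0]]
ft_force: [-0.2, 0.7, -0.0]
grip_width: -0.003
```

```bash
python3 - <<'E'
from h import *
a=viewer.camera("scene"); b=viewer.camera("wrist")
v=np.hstack([cv2.resize(a[90:210,280:410],(390,360)),cv2.resize(b[170:320,240:402],(390,360))])
cv2.imwrite("pics/s2.png",v[:,:,::-1])
s=sensors.observe();print(s["tool_pos"],s["ft_force"])
E
```

```text
[0.55327355 0.02849243 0.27120209] [-0.24658702  0.14978952  0.49229613]
```

View pics/s2.png

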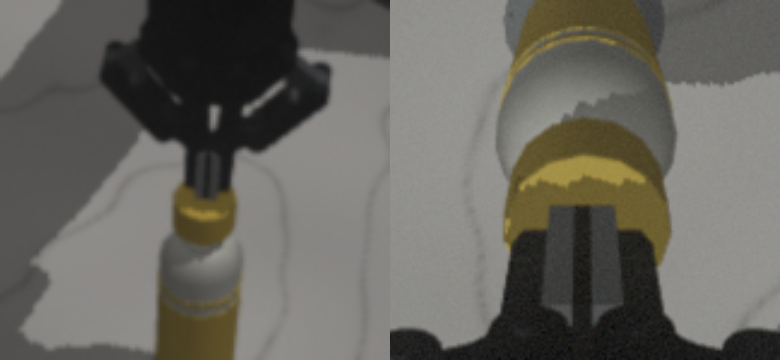

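The fingertips are centred just above the yellow cap, and the reading shows no contact yet. Next I press in steps.

Emit:
jog_arm --increments '[[[0,0,0.4],[0,0,0],0],[[0,0,0.8],[0,0,0],0],[[0,0,1.1],[0,0,0],0],[[0,0,1.3],[0,0,0],0],[[0,0,1.3],[0,0,0],0]]'

```text
time_s: 3.3
tool_pos: [0.5531, 0.0287, 0.2574]
eef_rot: [[0.36, -0.933, 0.001], [-0.933, -0.36, -0.0], [0.0, -0.001, -1.0]]
ft_force: [0.6, -0.0, 3.4]
grip_width: 0.001
```

Emit:
jog_arm --increments '[[[0,0,0.1],[0,0,0],0],[[0,0,0.2],[0,0,0],0],[[0,0,0.2],[0,0,0],0]]'

```text
time_s: 3.6
tool_pos: [0.553, 0.0286, 0.2553]
eef_rot: [[0.36, -0.933, 0.001], [-0.933, -0.36, -0.0], [0.0, -0.001, -1.0]]
ft_force: [0.2, 1.1, 4.6]
grip_width: 0.002
```

Emit:
jog_arm --increments '[[[0,0,0.1],[0,0,0],0],[[0,0,0.15],[0,0,0],0],[[0,0,0.15],[0,0,0],0],[[0,0,0.15],[0,0,0],0]]'

```text
time_s: 4.0
tool_pos: [0.553, 0.0287, 0.2546]
eef_rot: [[0.36, -0.933, 0.001], [-0.933, -0.36, -0.0], [0.0, -0.001, -1.0]]
ft_force: [-0.5, 0.4, 7.5]
grip_width: -0.001
```

At 7.5 N, with travel stalling, the cap is on its hard stop. I'll press slightly more and hold.

Emit:
jog_arm --increments '[[[0,0,0.05],[0,0,0],0],[[0,0,0.1],[0,0,0],0],[[0,0,0.1],[0,0,0],0],[[0,0,0.1],[0,0,0],0],[[0,0,0.1],[0,0,0],0],[[0,0,0.1],[0,0,0],0]]'

```text
time_s: 4.6
tool_pos: [0.5531, 0.0287, 0.2545]
eef_rot: [[0.36, -0.933, 0.001], [-0.933, -0.36, -0.0], [0.001, -0.001, -1.0]]
ft_force: [-2.6, 1.0, 10.7]
grip_width: -0.002
```

```bash
python3 - <<'E'
from h import *
a=viewer.camera("scene"); cv2.imwrite("pics/s3.png",cv2.resize(a[90:210,280:410,::-1],(520,480)))
s=sensors.observe();print(s["tool_pos"],s["ft_force"])
E
```

```text
[0.55309536 0.02865717 0.25455566] [-3.03481847  0.38325515 10.00826387]
```

View pics/s3.png

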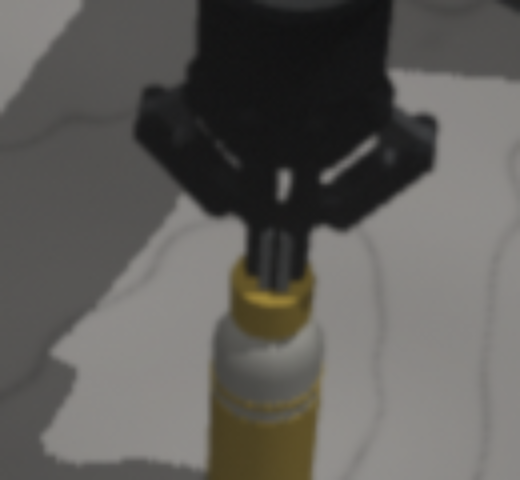

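The yellow cap has sunk onto the can's shoulder. The force is 10 N and the tip is at about 0.1815 m, so it is fully down. Now I lift clear.

Emit:
jog_arm --increments '[[[0,0,-1],[0,0,0],0],[[0,0,-3],[0,0,0],0],[[0,0,-6],[0,0,0],0],[[0,0,-9],[0,0,0],0],[[0,0,-10],[0,0,0],0],[[0,0,-10],[0,0,0],0],[[0,0,-10],[0,0,0],0],[[0,0,-10],[0,0,0],0]]'

```text
time_s: 5.45
tool_pos: [0.5519, 0.0287, 0.3497]
eef_rot: [[0.36, -0.933, -0.005], [-0.933, -0.36, 0.001], [-0.002, 0.004, -1.0]]
ft_force: [0.6, 0.1, 0.1]
grip_width: 0.006
```

```bash
python3 - <<'E'
from h import *
a=viewer.camera("scene"); cv2.imwrite("pics/s4.png",a[:,:,::-1])
s=sensors.observe();print(s["time_s"],s["tool_pos"],s["ft_force"])
h=cv2.cvtColor(cv2.imread("pics/s4.png"),cv2.COLOR_BGR2HSV)
m=cv2.inRange(h,(20,120,100),(35,255,255)); n,l,st,c=cv2.connectedComponentsWithStats(m); print([(st[i],c[i]) for i in range(1,n) if st[i][4]>50])
A=cv2.imread("pics/scene0.png").astype(int);print("cup diff",abs(A[280:340,305:375]-a[280:340,305:375,::-1]).mean(),"green diff",abs(A[80:110,225:255]-a[80:110,225:255,::-1]).mean())
E
```

```text
5.5 [0.5519992  0.0287082  0.34996291] [ 0.76809174 -0.00211815  0.04375996]
[(array([338, 149,  21,  15, 245], dtype=int32), array([348.02040816, 155.99183673]))]
cup diff 5.40484126984127 green diff 19.62962962962963
```

View pics/s4.png

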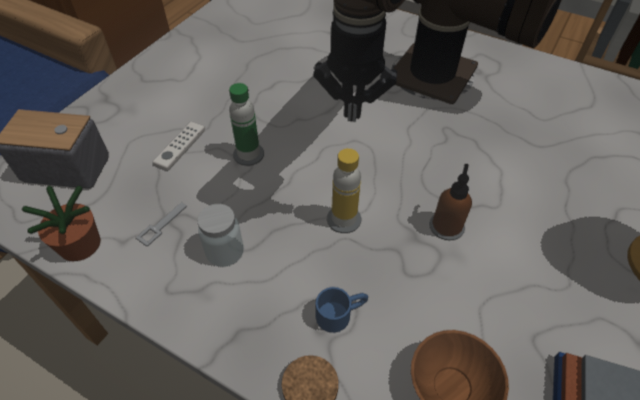

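The yellow cap is back at its starting pixel position, (348.0,156.0). The cup at (333,308) and the green can at (240,92) haven't moved; the image differences come from changed lighting and shadow. The arm is clear.

```bash
python3 -c "
from plant import ticket
print(ticket.job_done())"
```

```text
the job is handed in; nothing more can be done
None
```

I pressed the yellow cap of the middle can down to its hard stop with the closed fingertips, held it there for more than 0.6 s, then lifted clear. The job is handed in at about 5.5 s.

- **Press:** the force reached about 10 N and the fingertips stalled at about 0.1815 m, which matches the cap fully down.
- **Release:** after lifting, the yellow cap sat at its original pixel position, (348.0,156.0). The fingertips were about 9 cm above it and the force was near zero.
- **Green cap and cup:** both looked unmoved by eye in the last picture. My image-difference numbers for them were not zero (cup 5.4, green 19.6). I put that down to lighting and the arm's shadow, so the numbers themselves don't confirm anything.
- **Disagreement:** the top and scene cameras differed by about 2 pixels on where the cap was. I split the difference, and the close-up before pressing showed the fingertips centred.

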